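# Set the cream back row to mirror the drawn black one

## Task

We are setting up a shuffled-back-row game of chess: black's row has been drawn, and cream's must mirror it. The cream bishop, knight and rook stand on one another's squares in their back row: change them about, parking one on an empty square on the way, until each stands upright, well inside its back-row square, straight down the file from the black piece of the same kind. The two kings and the black pieces are right already: leave them standing where they are, and do not drop or tip over any piece.

Things in the scene. Friction and masses are not known exactly. Their poses are not given: they have to be found in the camera images.
- board: Fixed chessboard, 436 mm square, 15 mm thick, 8 x 8 squares of 50 mm. Origin: centre of the underside; x along the files from cream's side to black's, y along the rows, z up. Squares at x, y = -175 to 175 mm in steps of 50. Back rows: x = -175 cream, +175 black; used files: y = -75, -25, 25, 75. Rows x = -125 to -25 are empty. Pencil near x = 75; black pawns, 44 tall, at x = 125.
- cream_bishop: Cream porcelain bishop, 82 mm tall, about 55 g, loose. Foot 32 mm across, 6 mm thick, narrowing to 23 mm at 14 mm height. Origin: centre of the underside; z up. Slim round stem from 21 mm (at 30 mm height) to 19 mm (at 48 mm), then a 27 mm collar and a pointed, slotted head 25 mm across with a small ball on top. Stands in the cream back row on a wrong square.
- cream_knight: Cream porcelain knight, a horse's head, 71 mm tall, about 60 g, loose. Foot 32 mm across, 6 mm thick, narrowing to 23 mm at 14 mm height. Origin: centre of the underside; z up. Above 16 mm flat-sided: 18 mm thick along y; along x 26 to 28 mm from upright back of neck to chest and muzzle (towards +x, at the start within 0.3 rad of the board's). Stands in the cream back row on a wrong square.
- cream_rook: Cream porcelain rook (castle tower), 56 mm tall, about 55 g, loose. Foot 32 mm across, 6 mm thick, narrowing to 23 mm at 14 mm height. Origin: centre of the underside; z up. Straight round tower 23 mm across up to 40 mm height, then a 30 mm crown with notched battlements. Stands in the cream back row on a wrong square.
- cream_king: Cream porcelain king, 98 mm tall with a cross on top, 28 mm across its crown; foot 32 mm. Origin: centre of the underside. Already stands straight across from the black king: to be left alone.
- black_bishop: Black plastic bishop of the same shape and size as the cream one (slotted pointed head with a ball, 82 mm tall), loose. Origin: centre of the underside. Stands in the black back row, within about 3 mm of the middle of its square; the file it stands on is the file of the cream bishop.
- black_knight: Black plastic knight of the same shape and size as the cream one (horse's head looking towards the cream side, 71 mm tall), loose. Origin: centre of the underside. Stands in the black back row, within about 3 mm of the middle of its square; the file it stands on is the file of the cream knight.
- black_rook: Black plastic rook of the same shape and size as the cream one (castle tower with notched battlements, 56 mm tall), loose. Origin: centre of the underside. Stands in the black back row, within about 3 mm of the middle of its square; the file it stands on is the file of the cream rook.
- black_king: Black plastic king of the same shape and size as the cream one (cross on top, 98 mm tall), loose. Origin: centre of the underside. Stands in the black back row, within about 3 mm of the middle of its square.
Things that resemble listed ones, but are neither listed nor needed, are in the scene too. What is shaped like the cream_knight but purple or red is not meant.

How it is judged:
By the outcome, as a careful person would: the job done as asked, in the order asked, and still so for the second after the job is handed in, with the robot touching nothing.
It also fails if it takes over 96 s, if anything falls off the work surface, if the arm or the gripper's body presses on something with over 40 N, if the wrist force passes 120 N, or if a joint passes its speed limit or range.

## Robot

A 7-joint arm with a two-finger parallel gripper is mounted at the origin on the work surface. World frame = base frame: x ahead of the robot, y to its left, z up, the work surface at z = 0. Lengths are in mm, angles in degrees, forces in N, time in s.
With the tool pointing down it reaches from about 425 to 975 mm from the base axis. Payload 16.7 kg.
Tool frame: the origin (TCP) lies at the very end of the fingers, on their centre line; the grasp point (between the pads) lies 19 mm behind it (grip_depth is the distance from the TCP to the grasp point, in mm); z points along the fingers, y is the line along which they close (so a half turn about z gives the same grasp; the last joint's range is limited). The gripper opens to 85 mm and grips with 20 to 120 N. Pads are 22 mm wide; open, the fingers measure 114 mm over their backs; the gripper's body (76 mm by 85 mm) begins 54 mm behind the grasp point. The pads swing forward as they close: fully open they stand 13 mm farther back than shut.
Start: joints at [65.46, 24.414, 4.234, 92.017, -1.954, 63.644, -3.845], TCP at [185.731, -648.907, 231.302] pointing down, gripper open.
Joint ranges: [-163.25, 163.25], [-28.42, 122.38], [-70.27, 78.77], [12.13, 141.07], [-58.53, 238.53], [9.26, 117.41], [-156.51, 156.51]. Speed limits (degrees/s): [108.29, 108.29, 136.94, 136.94, 172.46, 172.46, 172.46].

## Interface

Orientations are given as [roll, pitch, yaw] about the fixed x, y, z axes, in that order (R = Rz(yaw) Ry(pitch) Rx(roll)).
In Python, from cell import sense, capture, close_job, recognise, grip_depth gives the robot as it stands.
- The arm moves only by the tool drive_tool, never from a script. Its argument "deltas" is one flat list of numbers, 6 for each row, row after row: the shift along the tool's x, y, z scaled (see below), then the turn, a rotation vector about the tool's x, y, z scaled (see below). A call has 1 to 20 rows; each row is the pose to reach, as a shift and turn from the pose commanded when the call began, along the tool's axes at that moment; what a row does not reach only later rows make up. The controller multiplies each number of a shift by 60 cm and each number of a turn by 60 degrees. A row lasts 1/8 s, in which the tool goes at most 62.5 mm and 10.7 degrees, less where a joint would pass 70% of its speed; a pose out of reach is approached as far as the arm can. A call with a number of a shift or a turn outside -1 to 1 is refused whole. A call with a gripper value outside its range is refused whole. "hand" is the closure, from -1 (fully open) to 1 (shut), set as the call begins (left out, the last holds). The fingers move at their own pace and stop on an object; the grip force is fixed at half the most. Time passes only in rows, so rows that repeat a pose let the fingers close. It gives the time, the measured TCP pose, the force, the opening and the grip force at its end, in the units of the state.
- sense(): the state, without advancing time (a new reading comes with each control period).
- capture(name): name is "scene" or "top" or "wrist"; returns a dict with "pixels" (420x560x3 uint8, red, green, blue), "intrinsics" (3x3 intrinsics, pixels), "dist_coeffs" ([k1, k2, p1, p2, k3] as OpenCV has them; the pictures are not rectified), "T" (4x4, takes a point from camera to world coordinates); the wrist camera has in their place "hand_eye" (4x4, takes a point from camera to tool coordinates, whose origin is the TCP and whose axes are the flange's). Camera axes: x right, y down, z forward; pixel columns grow to the right and rows downward; lengths in mm; the calibration is good to about 2 mm. A picture is of the moment at which its call begins: read the wrist's pose just before it. There is no depth.
- close_job(): hands the job in; it is judged then, once.
Trained networks look in a picture, given as the dict that the camera call returned (one of the last four; its "shot" number tells which), for a name from the list of things; names that differ only in an ending like _2 or _b are one class to them, and where a whole thing is asked for, a point or a joint stands for the part that bears it (a point fixed in the world has none). Each returns a list of dicts, best first, with "conf" (0 to 1); they miss things now and then, are a little off and sometimes report something else, mostly with a low value. They report only what shows in the picture. A call takes as long as a camera call. They do not tell look-alikes from the thing itself.
- recognise(picture, query): "bbox" ([left, top, right, bottom] in pixels, round what is visible of it).
The state is a dict: "clock": time; "joint_pos": joint angles; "joint_velocities": joint speeds; "tau": joint torques, N m; "tool_pos": TCP position; "tool_rot": TCP orientation; "wrist_force": force on the tool from outside, world axes, zero at the start; "ft_torque": the same for the moment, N m; "opening": opening from 0.0 (shut) to 1.0 (fully open); "grasp_force": force on a finger pad.
Only numpy, scipy, OpenCV 4.12 (cv2) and the standard library are available. Lean on these libraries where they do the work, as an engineer would, in place of code of your own. Each camera call takes 0.05 s, during which the arm holds its last target. There are 200 camera calls.

## Working session

There is one attempt and no reset: what is moved stays moved. The work goes in short steps, Python scripts to look and compute and a tool call to move; the robot and the scene stay as the last step left them, time stands still between calls to the robot, and variables do not carry over. Pictures are saved under pics/ and viewed, at most 14 in all, crops included, and the job is handed in when it is done.

Besides the shell and the picture viewer there is one more tool, called after "Request:" as name(argument=value, ...) on one line, values as JSON. drive_tool: Moves the arm, as the interface text tells. Shifts and turns lie within -1 to 1; 1 stands for 60 cm of shift or 60 degrees of turn. Its arguments: {"type":"object","properties":{"deltas":{"type":"array"},"hand":{"type":"number"}},"required":["deltas"]}

```bash
mkdir -p pics; ls
cat > h.py <<'E'
import numpy as np, cv2, json
from cell import sense, capture, close_job, recognise, grip_depth
from scipy.spatial.transform import Rotation as R
def save(c,n,crop=None,s=1):
    p=c["pixels"][:,:,::-1]
    if crop: p=p[crop[1]:crop[3],crop[0]:crop[2]]
    cv2.imwrite("pics/"+n,cv2.resize(p,None,fx=s,fy=s,interpolation=cv2.INTER_CUBIC))
def proj(c,P,T=None):
    T=np.array(c["T"]) if T is None else T
    P=np.atleast_2d(P).astype(float); Ti=np.linalg.inv(T)
    return cv2.projectPoints(P@Ti[:3,:3].T+Ti[:3,3],np.zeros(3),np.zeros(3),np.array(c["intrinsics"],float),np.array(c["dist_coeffs"],float))[0].reshape(-1,2)
def ray(c,px,z,T=None):
    T=np.array(c["T"]) if T is None else T
    u=cv2.undistortPoints(np.array(px,float).reshape(-1,1,2),np.array(c["intrinsics"],float),np.array(c["dist_coeffs"],float)).reshape(-1,2)
    d=np.c_[u,np.ones(len(u))]@T[:3,:3].T; o=T[:3,3]
    return o+d*((z-o[2])/d[:,2])[:,None]
E
python3 - <<'E'
from h import *
s=sense(); print(s["clock"],s["tool_pos"],s["tool_rot"],s["opening"],grip_depth)
for n in("scene","top"):
    c=capture(n); save(c,n+"0.png"); print(n,np.round(c["T"],3).tolist(), np.round(c["intrinsics"],1).tolist())
    for q in ["board","cream_bishop","cream_knight","cream_rook","cream_king","black_bishop","black_knight","black_rook","black_king"]:
        print(q,[(np.round(d["bbox"]).astype(int).tolist(),round(d["conf"],2)) for d in recognise(c,q)[:4]])
E
```

```text
pics
0.0 [ 185.62430403 -648.54647297  230.61619309] [-1.79926746e+02  4.68588111e-03  1.59688130e+01] 0.999952133671361 18.700000000000003
scene [[-0.487, 0.636, -0.599, 1240.414], [0.873, 0.36, -0.328, 433.65], [0.007, -0.683, -0.731, 877.768], [0.0, 0.0, 0.0, 1.0]] [[522.1, 0.0, 281.2], [0.0, 522.1, 199.8], [0.0, 0.0, 1.0]]
board [([131, 120, 398, 326], 0.91)]
cream_bishop [([321, 219, 333, 248], 0.88)]
cream_knight [([345, 195, 359, 224], 0.86), ([367, 250, 390, 279], 0.79), ([406, 185, 426, 211], 0.56), ([190, 152, 208, 175], 0.41)]
cream_rook [([304, 237, 321, 266], 0.93)]
cream_king [([334, 201, 348, 236], 0.68), ([345, 195, 360, 223], 0.35)]
black_bishop []
black_knight [([187, 150, 210, 179], 0.67)]
black_rook [([222, 133, 237, 156], 0.71)]
black_king [([207, 130, 224, 168], 0.74), ([129, 118, 394, 326], 0.7), ([333, 196, 349, 234], 0.33)]
top [[0.02, -0.984, 0.178, 384.272], [-1.0, -0.017, 0.019, 44.408], [-0.016, -0.178, -0.984, 927.193], [0.0, 0.0, 0.0, 1.0]] [[447.1, 0.0, 285.4], [0.0, 447.1, 207.4], [0.0, 0.0, 1.0]]
board [([187, 96, 420, 327], 0.76)]
cream_bishop [([215, 174, 233, 191], 0.62), ([201, 219, 221, 236], 0.53)]
cream_knight [([201, 218, 222, 239], 0.8), ([153, 171, 173, 190], 0.54), ([148, 269, 167, 287], 0.5)]
cream_rook [([218, 141, 237, 165], 0.69), ([201, 216, 222, 237], 0.37)]
cream_king [([208, 192, 231, 213], 0.66)]
black_bishop [([389, 167, 406, 188], 0.8)]
black_knight []
black_rook [([380, 240, 400, 259], 0.72), ([201, 218, 223, 236], 0.4)]
black_king [([383, 214, 407, 240], 0.61)]
```

View pics/scene0.png

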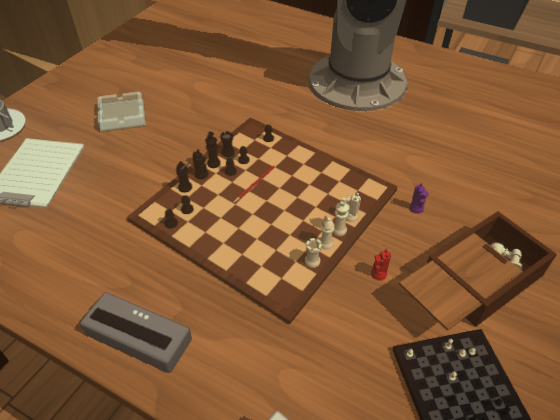

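View pics/top0.png

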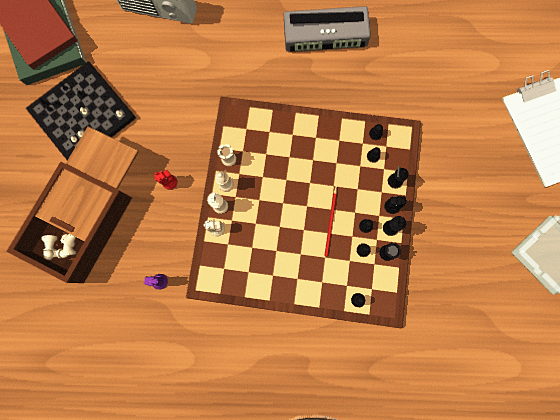

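The scene view shows the cream row from the front: rook (312,252), bishop (327,232), king (341,217), knight (353,208). The black row shows (184,177), (200,164), king (212,150) and rook (228,143). Possible mix-ups: red knight (381,264), purple knight (419,198), and cream pieces in the box (508,255). I'll check this with one crop and fit the board.

```bash
cat > fit.py <<'E'
from h import *
from scipy.optimize import least_squares
c=capture("top"); s=capture("scene")
g=cv2.cvtColor(c["pixels"],cv2.COLOR_RGB2GRAY)
w=ray(c,[(220,97),(421,121),(404,327),(187,298)],15)
ctr=w.mean(0)[:2]
# board x: cream(image left)->black ; corners: cream/far, black/far, black/near, cream/near
dx=(w[1]-w[0]+w[2]-w[3])[:2]; th=np.arctan2(dx[1],dx[0])
p=np.array([*ctr,th]); print("init",p,[np.linalg.norm(w[i]-w[(i+1)%4]) for i in range(4)])
def b2w(p,q,z):
    q=np.atleast_2d(q); C,S=np.cos(p[2]),np.sin(p[2])
    return np.c_[p[0]+C*q[:,0]-S*q[:,1],p[1]+S*q[:,0]+C*q[:,1],np.full(len(q),z)]
G=np.array([(x,y) for x in range(-150,60,50) for y in range(-150,151,50) if not(x==-150 and abs(y)<=100)],float)
for k in range(2):
    u=proj(c,b2w(p,G,15)); v=cv2.cornerSubPix(g,u.astype(np.float32).reshape(-1,1,2).copy(),(4,4),(-1,-1),(3,30,.01)).reshape(-1,2)
    m=ray(c,v,15)[:,:2]
    p=least_squares(lambda p:(b2w(p,G,15)[:,:2]-m).ravel(),p,loss="soft_l1").x
r=np.linalg.norm(b2w(p,G,15)[:,:2]-m,axis=1); print("board",p,np.degrees(p[2]),"med res",np.median(r),r.max())
np.save("board.npy",p)
a=c["pixels"][90:330,190:430,::-1]; b=s["pixels"][115:285,160:400,::-1]
a=cv2.resize(a,(400,400),interpolation=2); b=cv2.resize(b,(400,400*170//240),interpolation=2)
b=cv2.resize(s["pixels"][125:215,160:270,::-1],(400,327),interpolation=2); b2=cv2.resize(s["pixels"][180:280,290:400,::-1],(300,272),interpolation=2)
im=np.zeros((600,800,3),np.uint8); im[:400,:400]=a; im[:327,400:]=b; im[328:600,450:750]=b2
cv2.imwrite("pics/crop1.png",im)
for y in(-75,-25,25,75):
    q=b2w(p,[(-175,y),(175,y)],15); print(y,q.round(1).tolist(),proj(c,q).round().tolist(),proj(s,q).round().tolist())
E
python3 fit.py
```

```text
init [551.58477808  16.34182397  -1.68152303] [np.float64(435.3475638428481), np.float64(429.81254143365175), np.float64(434.05448700271137), np.float64(431.74767477741733)]
board [552.78783029  18.32825428  -1.68687919] -96.65105820852071 med res 0.24338322722948574 4.7743550231665255
-75 [[498.6, 200.8, 15.0], [458.0, -146.8, 15.0]] [[218.0, 230.0], [388.0, 253.0]] [[350.0, 215.0], [228.0, 152.0]]
-25 [[548.2, 195.0, 15.0], [507.7, -152.6, 15.0]] [[221.0, 207.0], [390.0, 229.0]] [[339.0, 229.0], [215.0, 163.0]]
25 [[597.9, 189.3, 15.0], [557.4, -158.4, 15.0]] [[225.0, 183.0], [392.0, 205.0]] [[326.0, 244.0], [201.0, 175.0]]
75 [[647.6, 183.5, 15.0], [607.0, -164.2, 15.0]] [[229.0, 161.0], [394.0, 182.0]] [[313.0, 260.0], [186.0, 187.0]]
```

View pics/crop1.png

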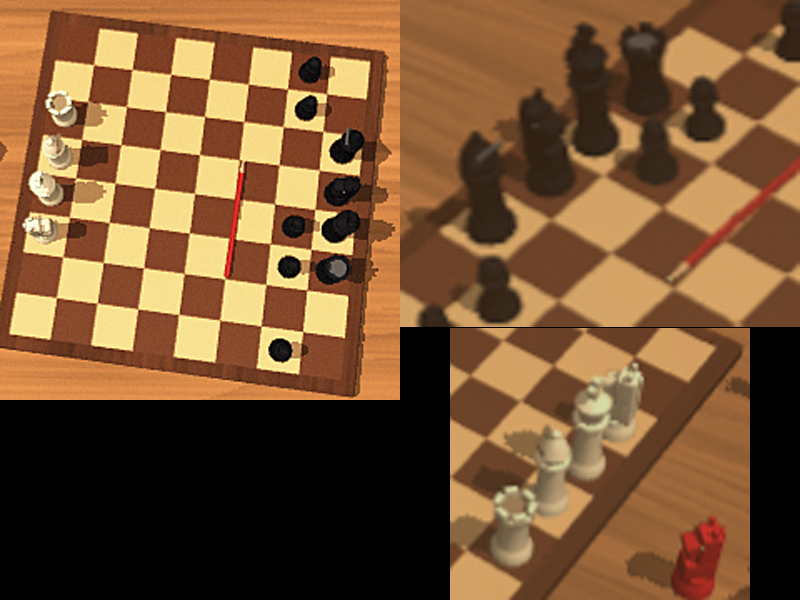

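The crop shows black as bishop (slot, file y=75), knight (25), king (−25), rook (−75). Cream is rook (75), bishop (25), king (−25), knight (−75). The red and purple knights are off the board. So the moves are rook 75→park→−75, bishop 25→75 and knight −75→25. First I'll move over the cream row with tool x along board y and tool y along board x.

Request:
drive_tool(deltas=[0.695,-0.405,-0.1,0,0,0.377,0.695,-0.405,-0.1,0,0,0.377,0.695,-0.405,-0.1,0,0,0.377,0.695,-0.405,-0.1,0,0,0.377,0.695,-0.405,-0.1,0,0,0.377,0.695,-0.405,-0.1,0,0,0.377,0.695,-0.405,-0.1,0,0,0.377,0.695,-0.405,-0.1,0,0,0.377,0.695,-0.405,-0.1,0,0,0.377,0.695,-0.405,-0.1,0,0,0.377], hand=-1)

```text
clock: 2.35
tool_pos: [519.5, -300.9, 291.2]
tool_rot: [180.0, 0.0, -6.6]
wrist_force: [-0.2, -0.2, 1.0]
opening: 1.001
grasp_force: 0.0
```

Request:
drive_tool(deltas=[0,-0.757,0,0,0,0,0,-0.757,0,0,0,0,0,-0.757,0,0,0,0,0,-0.757,0,0,0,0,0,-0.757,0,0,0,0,0,-0.757,0,0,0,0,0,-0.757,0,0,0,0,0,-0.757,0,0,0,0,0,-0.757,0,0,0,0,0,-0.757,0,0,0,0])

```text
clock: 3.6
tool_pos: [572.6, 148.1, 291.3]
tool_rot: [179.9, -0.0, -6.8]
wrist_force: [-0.6, 0.2, 0.6]
opening: 1.001
grasp_force: 0.0
```

Run:
```python
from h import *
s=sense(); c=capture("wrist"); save(c,"w1.png"); print(s["tool_pos"],s["tool_rot"]); print(np.round(c["hand_eye"],3).tolist())
T=np.eye(4); T[:3,:3]=R.from_euler("xyz",s["tool_rot"],degrees=True).as_matrix(); T[:3,3]=s["tool_pos"]; T=T@np.array(c["hand_eye"])
p=np.load("board.npy"); C,S=np.cos(p[2]),np.sin(p[2])
for y in(-75,-25,25,75): print(y,proj(c,[[p[0]-175*C-S*y,p[1]-175*S+C*y,15]],T).round().tolist())
for q in ["cream_bishop","cream_knight","cream_rook","cream_king"]:
    print(q,[(np.round(d["bbox"]).astype(int).tolist(),round(d["conf"],2)) for d in recognise(c,q)[:3]])
```

```text
[572.63540791 148.12542919 291.25891636] [ 1.79949694e+02 -2.48852448e-03 -6.81087532e+00]
[[-0.001, -0.956, -0.293, 74.973], [1.0, -0.001, -0.0, 1.205], [-0.0, -0.293, 0.956, -142.299], [0.0, 0.0, 0.0, 1.0]]
-75 [[250.0, 230.0]]
-25 [[249.0, 196.0]]
25 [[248.0, 160.0]]
75 [[246.0, 120.0]]
cream_bishop [([236, 149, 259, 178], 0.73)]
cream_knight [([133, 156, 173, 182], 0.83), ([236, 220, 264, 254], 0.72), ([180, 290, 199, 329], 0.44)]
cream_rook [([226, 105, 256, 132], 0.97)]
cream_king [([230, 188, 262, 224], 0.57)]
```

View pics/w1.png

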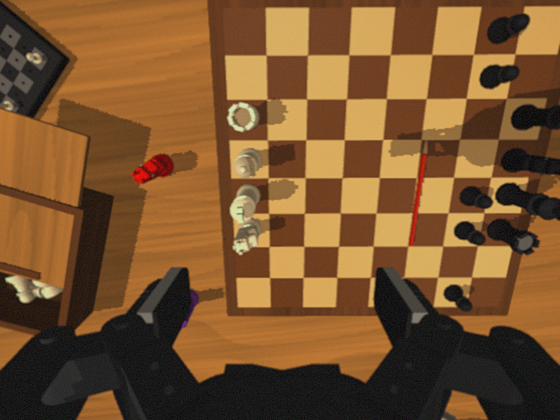

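The wrist view shows rook (242,117), bishop (246,163), king (245,205), knight (246,238). I'll fit the board in this view and check piece offsets with overlaid outlines.

```bash
cat >> h.py <<'E'
from scipy.optimize import least_squares
def wrist():
    s=sense(); c=capture("wrist")
    T=np.eye(4); T[:3,:3]=R.from_euler("xyz",s["tool_rot"],degrees=True).as_matrix(); T[:3,3]=s["tool_pos"]
    return s,c,T@np.array(c["hand_eye"])
def b2w(p,q,z):
    q=np.atleast_2d(q); C,S=np.cos(p[2]),np.sin(p[2])
    return np.c_[p[0]+C*q[:,0]-S*q[:,1],p[1]+S*q[:,0]+C*q[:,1],np.full(len(q),z)]
def w2b(p,w):
    w=np.atleast_2d(w)[:,:2]-p[:2]; C,S=np.cos(p[2]),np.sin(p[2]); return np.c_[C*w[:,0]+S*w[:,1],-S*w[:,0]+C*w[:,1]]
def fitboard(c,T,p,G):
    g=cv2.cvtColor(c["pixels"],cv2.COLOR_RGB2GRAY)
    for k in range(2):
        u=proj(c,b2w(p,G,15),T); v=cv2.cornerSubPix(g,u.astype(np.float32).reshape(-1,1,2).copy(),(5,5),(-1,-1),(3,30,.01)).reshape(-1,2)
        m=ray(c,v,15,T)[:,:2]; p=least_squares(lambda p:(b2w(p,G,15)[:,:2]-m).ravel(),p,loss="soft_l1").x
    r=np.linalg.norm(b2w(p,G,15)[:,:2]-m,axis=1); print("board",p,np.degrees(p[2]),np.median(r),r.max()); return p
E
python3 - <<'E'
from h import *
s,c,T=wrist()
G=np.array([(x,y) for x in range(-150,1,50) for y in range(-50,151,50) if x>-150 or y>120],float)
p=fitboard(c,T,np.load("board.npy"),G); np.save("boardw.npy",p)
k=6; x0,y0=200,90; im=cv2.resize(c["pixels"][y0:y0+100*1+70,x0:x0+90,::-1],None,fx=k,fy=k,interpolation=cv2.INTER_CUBIC)
im=cv2.resize(c["pixels"][90:188,190:310,::-1],None,fx=6,fy=6,interpolation=cv2.INTER_CUBIC)
im2=cv2.resize(c["pixels"][170:268,190:310,::-1],None,fx=6,fy=6,interpolation=cv2.INTER_CUBIC)
a=np.linspace(0,2*np.pi,60)
def circ(I,oy,y,r,z,col,x=-175):
    u=proj(c,b2w(p,np.c_[x+r*np.cos(a),y+r*np.sin(a)],15+z),T); u=((u-[190,oy]+.5)*6).astype(np.int32)
    cv2.polylines(I,[u.reshape(-1,1,2)],True,col,1)
circ(im,90,75,16,3,(0,0,255)); circ(im,90,75,15,56,(255,0,0))
circ(im,90,25,16,3,(0,0,255)); circ(im,90,25,13.5,50,(255,0,0)); circ(im,90,25,3,80,(0,255,0))
circ(im2,170,-25,16,3,(0,0,255)); circ(im2,170,-25,14,84,(255,0,0));circ(im2,170,-75,16,3,(0,0,255))
cv2.imwrite("pics/w2a.png",im);cv2.imwrite("pics/w2b.png",im2)
E
```

```text
board [552.92710938  16.70548602  -1.687772  ] -96.70221229818488 0.10975050939779496 0.3341302714229946
```

View pics/w2a.png

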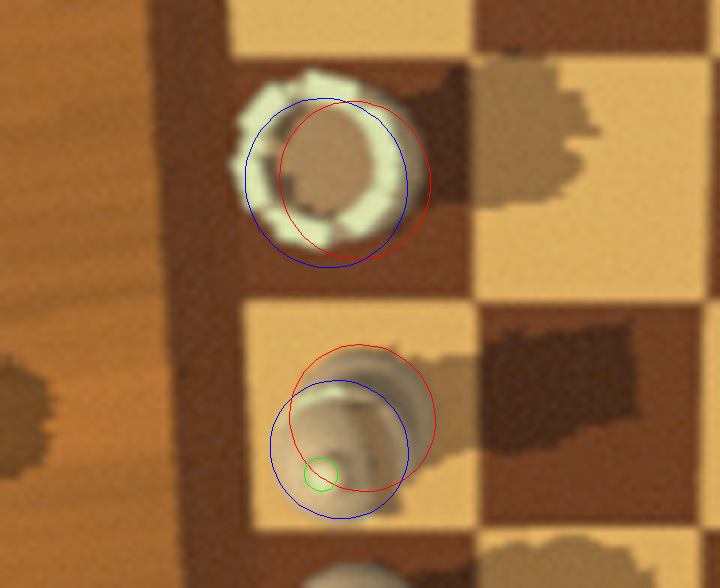

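View pics/w2b.png

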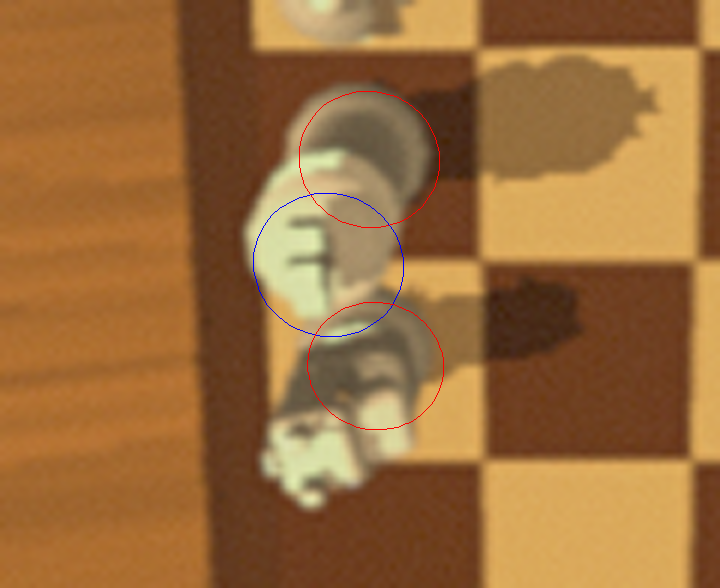

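Estimated offsets: rook (−176, 79), bishop (−174, 25), king (−177, −23), knight about (−178, −75). The board fit has 0.1 mm median residual. Picking the rook by its crown.

Request:
drive_tool(deltas=[0.122,-0.072,0,0,0,0,0.122,-0.072,0,0,0,0,0.122,-0.072,0.1,0,0,0,0.122,-0.072,0.2,0,0,0,0.122,-0.072,0.28,0,0,0,0.122,-0.072,0.34,0,0,0,0.122,-0.072,0.38,0,0,0,0.122,-0.072,0.41,0,0,0,0.122,-0.072,0.4238,0,0,0,0.122,-0.072,0.4238,0,0,0])

```text
clock: 5.15
tool_pos: [650.2, 185.0, 37.1]
tool_rot: [-180.0, 0.0, -6.7]
wrist_force: [0.1, -0.2, 0.9]
opening: 1.002
grasp_force: 0.0
```

Run:
```python
from h import *
s=sense(); print(s["tool_pos"],w2b(np.load("boardw.npy"),s["tool_pos"]),s["wrist_force"])
c=capture("scene"); save(c,"s1.png",(250,120,420,290),4.5)
c=capture("wrist"); im=c["pixels"][:,:,::-1]; a=cv2.resize(im,(400,300)); b=cv2.imread("pics/s1.png"); b=cv2.resize(b,(400,400)); z=np.zeros((400,800,3),np.uint8); z[:,:400]=b; z[:300,400:]=a; cv2.imwrite("pics/s1.png",z)
```

```text
[650.16445078 185.01911888  37.12853034] [[-178.51188288   76.92910528]] [ 0.10751625 -0.21506149  0.91658375]
```

View pics/s1.png

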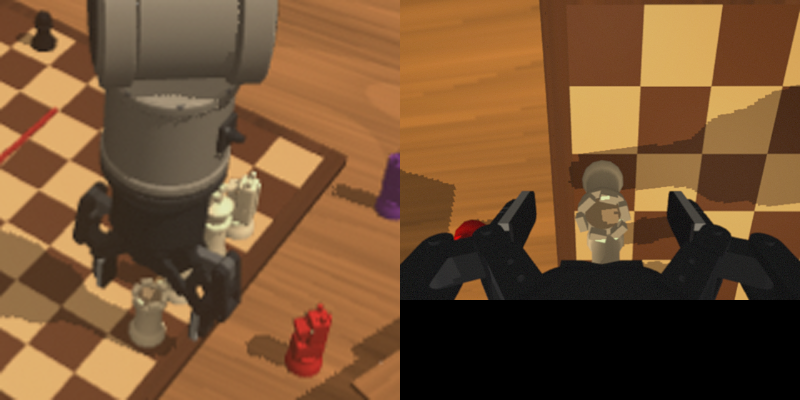

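The rook's tower (602,215) sits midway between the pads (522 and 685). Closing.

Request:
drive_tool(deltas=[0,0,0,0,0,0,0,0,0,0,0,0,0,0,0,0,0,0,0,0,0,0,0,0,0,0,0,0,0,0,0,0,0,0,0,0,0,0,0,0,0,0,0,0,0,0,0,0], hand=1)

```text
clock: 6.25
tool_pos: [650.3, 185.1, 37.4]
tool_rot: [-180.0, -0.0, -6.7]
wrist_force: [0.1, -2.1, 5.8]
opening: 0.324
grasp_force: 58.8
```

Request:
drive_tool(deltas=[0,0,-0.03,0,0,0,0,0,-0.1,0,0,0,0,0,-0.2,0,0,0,-0.05,0.06,-0.22,0,0,0,-0.12,0.12,-0.22,0,0,0,-0.2,0.16,-0.22,0,0,0,-0.253,0.171,-0.22,0,0,0,-0.253,0.171,-0.22,0,0,0,-0.253,0.171,-0.14,0,0,0,-0.253,0.171,-0.07,0,0,0,-0.253,0.171,-0.03,0,0,0,-0.253,0.171,-0.012,0,0,0,-0.253,0.171,-0.005,0,0,0,-0.253,0.171,-0.002,0,0,0,-0.253,0.171,-0.0015,0,0,0])

```text
clock: 8.12
tool_pos: [487.9, 100.8, 38.6]
tool_rot: [-180.0, -0.1, -6.7]
wrist_force: [0.2, 0.1, -0.5]
opening: 0.326
grasp_force: 59.2
```

Run:
```python
from h import *
s=sense(); print(s["tool_pos"],w2b(np.load("boardw.npy"),s["tool_pos"]),s["wrist_force"],s["opening"])
c=capture("scene"); b=cv2.resize(c["pixels"][100:260,230:390,::-1],(400,400))
c=capture("wrist"); a=cv2.resize(c["pixels"][:,:,::-1],(400,300)); z=np.zeros((400,800,3),np.uint8); z[:,:400]=b; z[:300,400:]=a; cv2.imwrite("pics/s2.png",z)
```

```text
[487.92098112 100.77447944  38.64115303] [[-75.90767226 -74.37350105]] [ 0.15657636  0.14751233 -0.46144637] 0.3262568312068367
```

View pics/s2.png

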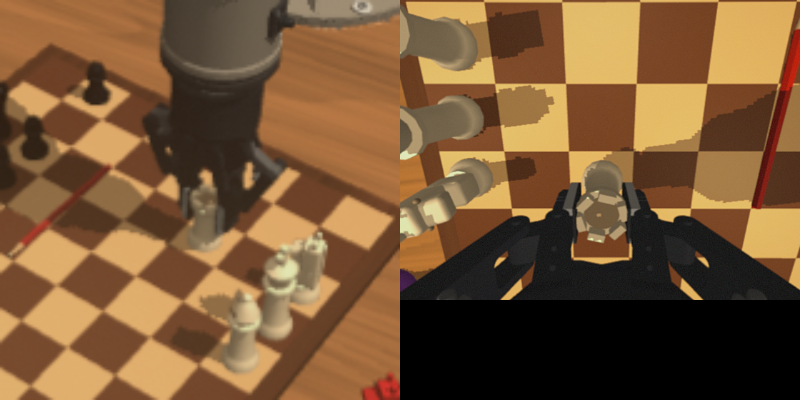

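The rook is held upright over the park square (wrist ≈600,215). Lowering the last millimetre, then releasing.

Request:
drive_tool(deltas=[0,0,0.001,0,0,0,0,0,0.002,0,0,0,0,0,0.002,0,0,0])

```text
clock: 8.6
tool_pos: [487.9, 100.7, 37.3]
tool_rot: [-180.0, -0.1, -6.7]
wrist_force: [-1.2, -1.4, 11.1]
opening: 0.327
grasp_force: 60.1
```

Request:
drive_tool(deltas=[0,0,0,0,0,0,0,0,0,0,0,0,0,0,0,0,0,0,0,0,0,0,0,0,0,0,0,0,0,0,0,0,0,0,0,0,0,0,-0.05,0,0,0,0,0,-0.12,0,0,0,0,0,-0.2,0,0,0,0,0,-0.25,0,0,0,0,0,-0.25,0,0,0], hand=-1)

```text
clock: 9.98
tool_pos: [488.6, 100.9, 189.0]
tool_rot: [-179.9, -0.2, -6.7]
wrist_force: [0.7, 0.3, -1.2]
opening: 1.0
grasp_force: 0.0
```

Run:
```python
from h import *
s,c,T=wrist(); print(s["tool_pos"],w2b(np.load("boardw.npy"),s["tool_pos"]))
z=np.zeros((300,800,3),np.uint8); z[:,400:]=cv2.resize(c["pixels"][:,:,::-1],(400,300)); z[:,:400]=cv2.resize(c["pixels"][150:300,0:200,::-1],(400,300)); cv2.imwrite("pics/s3.png",z)
```

```text
[488.60484737 100.92417256 189.00774669] [[-76.1361558  -73.71177879]]
```

View pics/s3.png

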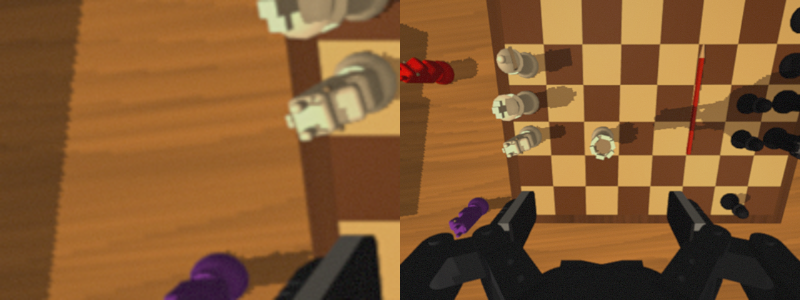

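The rook stands upright on the park square at (601,145). Next, the bishop.

Request:
drive_tool(deltas=[0.08,-0.08,0,0,0,0,0.17,-0.163,0,0,0,0,0.17,-0.163,0,0,0,0,0.17,-0.163,0.05,0,0,0,0.17,-0.163,0.12,0,0,0,0.17,-0.163,0.18,0,0,0,0.17,-0.163,0.22,0,0,0,0.17,-0.163,0.245,0,0,0,0.17,-0.163,0.257,0,0,0,0.17,-0.163,0.257,0,0,0])

```text
clock: 11.28
tool_pos: [600.0, 186.0, 32.5]
tool_rot: [180.0, 0.0, -6.7]
wrist_force: [-0.1, -0.3, -0.7]
opening: 1.002
grasp_force: 0.0
```

Run:
```python
from h import *
s,c,T=wrist(); print(w2b(np.load("boardw.npy"),s["tool_pos"]),s["tool_pos"][2],s["wrist_force"])
a=cv2.resize(c["pixels"][:,:,::-1],(400,300)); c=capture("scene"); b=cv2.resize(c["pixels"][120:260,250:437,::-1],(400,300)); cv2.imwrite("pics/s4.png",np.hstack([b,a]))
```

```text
[[-173.59449126   26.987861  ]] 32.52457204768633 [-0.07603673 -0.32059811 -0.65737756]
```

View pics/s4.png

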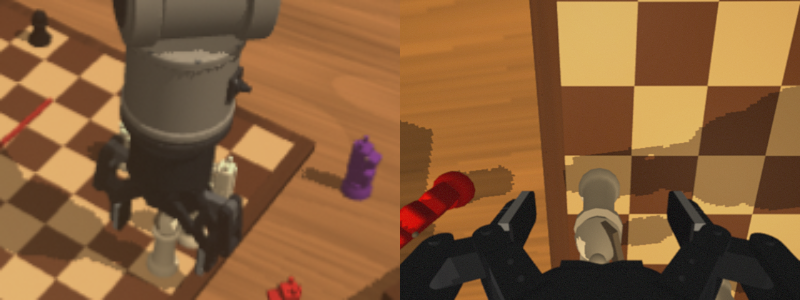

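The bishop (599,230) is between the pads (524 and 683) and the force is nil. Closing.

Request:
drive_tool(deltas=[0,0,0,0,0,0,0,0,0,0,0,0,0,0,0,0,0,0,0,0,0,0,0,0,0,0,0,0,0,0,0,0,0,0,0,0,0,0,0,0,0,0,0,0,0,0,0,0], hand=1)

```text
clock: 12.38
tool_pos: [600.3, 186.1, 32.9]
tool_rot: [-180.0, -0.0, -6.7]
wrist_force: [0.4, 1.2, 4.9]
opening: 0.277
grasp_force: 58.3
```

Request:
drive_tool(deltas=[0,0,-0.005,0,0,0,0,0,-0.02,0,0,0,0,0,-0.05,0,0,0,0.03,0,-0.06,0,0,0,0.083,-0.002,-0.06,0,0,0,0.083,-0.002,-0.06,0,0,0])

```text
clock: 13.12
tool_pos: [651.9, 180.9, 69.9]
tool_rot: [-180.0, -0.1, -6.7]
wrist_force: [-0.7, 0.3, 0.3]
opening: 0.282
grasp_force: 58.7
```

Run:
```python
from h import *
s,c,T=wrist(); p=np.load("boardw.npy"); b=w2b(p,s["tool_pos"])[0]; print(b,s["tool_pos"][2],s["wrist_force"],s["opening"])
im=c["pixels"][:,:,::-1].copy(); a=np.linspace(0,6.3,50); zz=s["tool_pos"][2]-32.7
for r,z,y in((16,3,b[1]-2),(13.5,50,b[1]-2)):
    u=proj(c,b2w(p,np.c_[b[0]+r*np.cos(a),y+r*np.sin(a)],15+zz+z),T); cv2.polylines(im,[u.astype(np.int32).reshape(-1,1,2)],True,(0,0,255),1)
a=cv2.resize(im[200:380,180:390],(400,343)); c=capture("scene"); bb=cv2.resize(c["pixels"][150:270,260:400,::-1],(400,343)); cv2.imwrite("pics/s5.png",np.hstack([bb,a]))
```

```text
[-174.61671551   79.0965966 ] 69.92814318229465 [-0.67221904  0.31218977  0.3311518 ] 0.2816424932452578
```

View pics/s5.png

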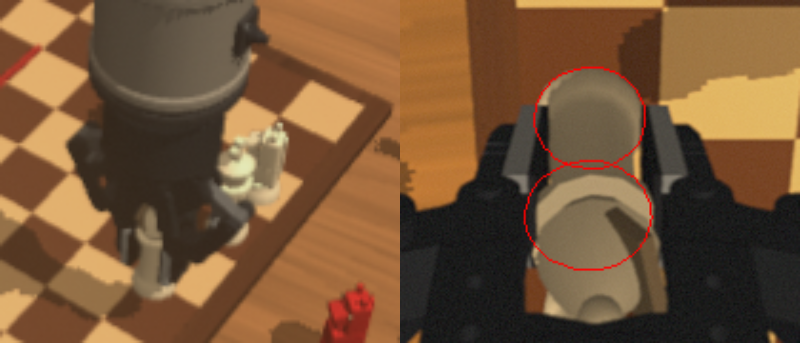

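The bishop is held upright and matches the overlay. Lowering.

Request:
drive_tool(deltas=[-0.003,0,0.02,0,0,0,-0.003,0,0.04,0,0,0,-0.003,0,0.052,0,0,0,-0.003,0,0.057,0,0,0,-0.003,0,0.059,0,0,0,-0.003,0,0.06,0,0,0,-0.003,0,0.0605,0,0,0,-0.003,0,0.0605,0,0,0])

```text
clock: 14.22
tool_pos: [648.2, 181.7, 32.9]
tool_rot: [-180.0, -0.0, -6.7]
wrist_force: [-0.4, 0.0, 4.7]
opening: 0.276
grasp_force: 58.7
```

Request:
drive_tool(deltas=[0,0,0,0,0,0,0,0,0,0,0,0,0,0,0,0,0,0,0,0,0,0,0,0,0,0,0,0,0,0,0,0,0,0,0,0,0,0,-0.05,0,0,0,0,0,-0.12,0,0,0,0,0,-0.2,0,0,0,0,0,-0.26,0,0,0,-0.06,0,-0.26,0,0,0,-0.15,0,-0.26,0,0,0,-0.25,0,-0.26,0,0,0,-0.34,0,-0.26,0,0,0,-0.362,0,-0.26,0,0,0,-0.362,0,-0.26,0,0,0], hand=-1)

```text
clock: 16.23
tool_pos: [432.1, 206.9, 188.8]
tool_rot: [-180.0, -0.1, -6.6]
wrist_force: [-0.0, 0.1, -0.0]
opening: 1.001
grasp_force: 0.0
```

Run:
```python
from h import *
s,c,T=wrist(); p=np.load("boardw.npy"); print(w2b(p,s["tool_pos"]),s["tool_pos"][2])
im=cv2.resize(c["pixels"][:,:,::-1],(400,300)); u0=proj(c,b2w(p,[(-177,-75)],40),T)[0].astype(int); print(u0)
k=5; x0,y0=max(u0[0]-40,0),max(u0[1]-50,0); q=cv2.resize(c["pixels"][y0:y0+100,x0:x0+80,::-1],None,fx=k,fy=k,interpolation=2); a=np.linspace(0,6.3,50)
u=proj(c,b2w(p,np.c_[-177+16*np.cos(a),-75+16*np.sin(a)],18),T); cv2.polylines(q,[((u-[x0,y0]+.5)*k).astype(np.int32).reshape(-1,1,2)],True,(0,0,255),1)
z=np.zeros((500,800,3),np.uint8); z[:q.shape[0],:q.shape[1]]=q; z[:300,400:]=im; cv2.imwrite("pics/s6.png",z)
```

```text
[[-174.8272065  -142.16231883]] 188.75889998186992
[278 125]
```

View pics/s6.png

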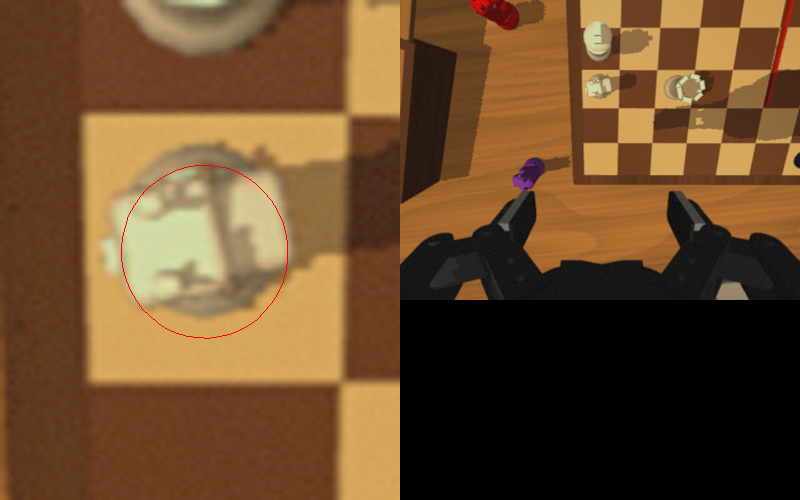

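The knight stands at about (−176, −71.5), turned about +8°, and the king is 48 mm away. I'll grip it higher so the gripper body clears the king's cross.

Request:
drive_tool(deltas=[0.06,-0.003,0,0,0,-0.117,0.115,-0.003,0,0,0,-0.117,0.115,-0.003,0,0,0,-0.117,0.115,-0.003,0.05,0,0,-0.117,0.115,-0.003,0.12,0,0,-0.117,0.115,-0.003,0.18,0,0,-0.117,0.115,-0.003,0.22,0,0,-0.117,0.115,-0.003,0.238,0,0,-0.117,0.115,-0.003,0.244,0,0,-0.117,0.115,-0.003,0.244,0,0,-0.117])

```text
clock: 17.52
tool_pos: [501.3, 200.8, 42.4]
tool_rot: [-180.0, -0.0, 0.4]
wrist_force: [-0.8, -0.8, 0.3]
opening: 1.003
grasp_force: 0.0
```

Run:
```python
from h import *
s,c,T=wrist(); print(w2b(np.load("boardw.npy"),s["tool_pos"]),s["tool_pos"][2],s["wrist_force"])
a=cv2.resize(c["pixels"][:,:,::-1],(400,300)); c=capture("scene"); b=cv2.resize(c["pixels"][120:260,250:437,::-1],(400,300)); cv2.imwrite("pics/s7.png",np.hstack([b,a]))
```

```text
[[-176.78838648  -72.73213876]] 42.393210280055435 [-0.84205352 -0.79367239  0.34299291]
```

View pics/s7.png

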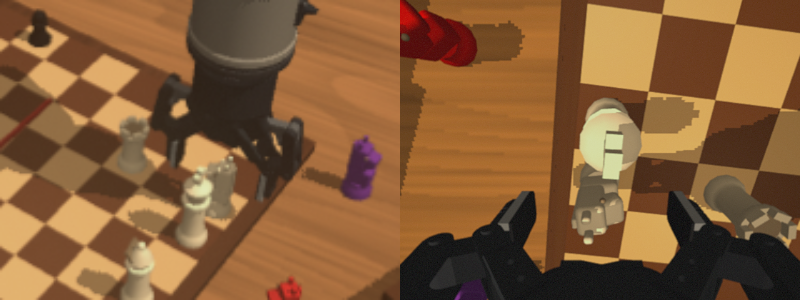

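King untouched; the knight (597,210) is between the pads (525 and 682). Closing.

Request:
drive_tool(deltas=[0,0,0,0,0,0,0,0,0,0,0,0,0,0,0,0,0,0,0,0,0,0,0,0,0,0,0,0,0,0,0,0,0,0,0,0,0,0,0,0,0,0,0,0,0,0,0,0], hand=1)

```text
clock: 18.62
tool_pos: [501.1, 200.9, 42.2]
tool_rot: [-180.0, -0.0, 0.4]
wrist_force: [-0.2, 0.1, 5.7]
opening: 0.316
grasp_force: 58.5
```

Request:
drive_tool(deltas=[0,0,-0.005,0,0,0,0,0,-0.02,0,0,0,0,0,-0.06,0,0,0,0,0,-0.13,0,0,0,0,0,-0.2,0,0,0,0,0,-0.22,0,0,0,0,0,-0.22,0,0,0])

```text
clock: 19.5
tool_pos: [501.1, 200.5, 174.5]
tool_rot: [-180.0, -0.1, 0.4]
wrist_force: [-0.3, 0.1, -0.6]
opening: 0.316
grasp_force: 59.0
```

Run:
```python
from h import *
s,c,T=wrist(); print(w2b(np.load("boardw.npy"),s["tool_pos"]),s["tool_pos"][2],s["wrist_force"])
a=cv2.resize(c["pixels"][:,:,::-1],(400,300)); c=capture("scene"); b=cv2.resize(c["pixels"][120:260,250:437,::-1],(400,300)); cv2.imwrite("pics/s8.png",np.hstack([b,a]))
```

```text
[[-176.53530033  -72.88524743]] 174.5221706428786 [-0.34748473  0.05113954 -0.5792694 ]
```

View pics/s8.png

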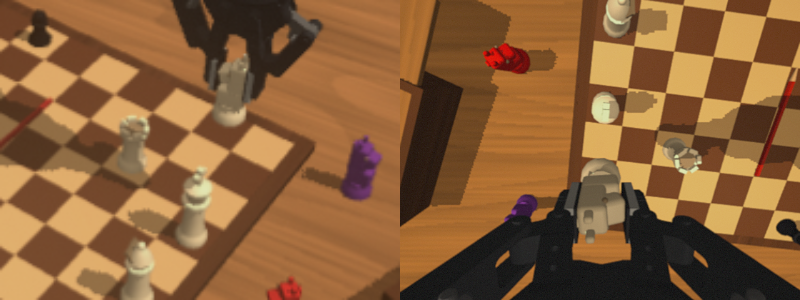

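The knight is lifted upright. Carrying it to file 25 and squaring it to the board.

Request:
drive_tool(deltas=[0.05,0.007,0,0,0,0.05,0.12,0.017,0,0,0,0.1,0.161,0.0226,0,0,0,0.117,0.161,0.0226,0,0,0,0.117,0.161,0.0226,0.05,0,0,0.117,0.161,0.0226,0.12,0,0,0.117,0.161,0.0226,0.17,0,0,0.117,0.161,0.0226,0.2,0,0,0.117,0.161,0.0226,0.212,0,0,0.117,0.161,0.0226,0.217,0,0,0.117,0.161,0.0226,0.2185,0,0,0.117,0.161,0.0226,0.2185,0,0,0.117])

```text
clock: 21.1
tool_pos: [598.0, 187.8, 43.5]
tool_rot: [-180.0, -0.1, -6.7]
wrist_force: [-1.2, 0.2, -0.5]
opening: 0.315
grasp_force: 59.0
```

Run:
```python
from h import *
s=sense(); print(w2b(np.load("boardw.npy"),s["tool_pos"]),s["tool_pos"][2],s["wrist_force"])
```

```text
[[-175.19926539   24.75509997]] 43.48694296320739 [-1.17683871  0.21287775 -0.50380611]
```

Request:
drive_tool(deltas=[0,0,0.001,0,0,0,0,0,0.002,0,0,0,0,0,0.0022,0,0,0,0,0,0.0022,0,0,0])

```text
clock: 21.6
tool_pos: [597.9, 187.8, 42.2]
tool_rot: [-180.0, -0.0, -6.7]
wrist_force: [-3.0, -0.7, 8.5]
opening: 0.317
grasp_force: 59.4
```

Request:
drive_tool(deltas=[0,0,0,0,0,0,0,0,0,0,0,0,0,0,0,0,0,0,0,0,0,0,0,0,0,0,0,0,0,0,0,0,0,0,0,0,0,0,-0.04,0,0,0,0,0,-0.1,0,0,0,0,0,-0.18,0,0,0,0,0,-0.24,0,0,0,-0.06,0.06,-0.24,0,0,0,-0.13,0.13,-0.24,0,0,0,-0.165,0.166,-0.24,0,0,0,-0.165,0.166,-0.24,0,0,0], hand=-1)

```text
clock: 23.35
tool_pos: [486.5, 98.6, 185.8]
tool_rot: [179.9, -0.0, -6.7]
wrist_force: [0.9, -0.2, -0.3]
opening: 1.002
grasp_force: 0.0
```

Run:
```python
from h import *
s,c,T=wrist(); p=np.load("boardw.npy"); print(w2b(p,s["tool_pos"]),s["tool_pos"][2],s["wrist_force"],s["clock"])
sc=capture("scene")
for n,cc in(("w",c),("s",sc)):
  for q in ["cream_bishop","cream_knight","cream_rook","cream_king"]:
    print(n,q,[(np.round(d["bbox"]).astype(int).tolist(),round(d["conf"],2)) for d in recognise(cc,q)[:3]])
for y,x in((75,-175),(26,-175),(-23,-177),(-74.4,-75.9)): print(proj(sc,b2w(p,[(x,y)],20)).round(),proj(c,b2w(p,[(x,y)],20),T).round(),proj(c,b2w(p,[(x,y)],71),T).round())
```

```text
[[-73.54597074 -75.54836316]] 185.83503540082472 [ 0.91236219 -0.19275522 -0.26959775] 23.35
w cream_bishop [([122, 63, 189, 106], 0.72), ([115, 2, 180, 51], 0.57)]
w cream_knight [([2, 80, 72, 113], 0.79), ([126, 65, 189, 107], 0.59), ([60, 272, 121, 333], 0.57)]
w cream_rook [([261, 177, 294, 222], 0.92)]
w cream_king [([122, 126, 190, 166], 0.58), ([259, 175, 296, 220], 0.32)]
s cream_bishop [([308, 233, 322, 265], 0.82)]
s cream_knight [([319, 222, 333, 251], 0.8), ([408, 182, 430, 212], 0.7), ([374, 248, 394, 279], 0.64)]
s cream_rook [([307, 174, 317, 200], 0.8)]
s cream_king [([336, 198, 349, 236], 0.8)]
[[312. 258.]] [[163.  25.]] [[137.   5.]]
[[325. 243.]] [[169.  86.]] [[146.  80.]]
[[338. 228.]] [[173. 141.]] [[151. 146.]]
[[312. 194.]] [[278. 193.]] [[278. 207.]]
```

Request:
drive_tool(deltas=[0,-0.003,0.05,0,0,0,0,-0.003,0.12,0,0,0,0,-0.003,0.18,0,0,0,0,-0.003,0.22,0,0,0,0,-0.003,0.24,0,0,0,0,-0.003,0.2475,0,0,0,0,-0.003,0.2475,0,0,0])

```text
clock: 24.72
tool_pos: [488.2, 102.1, 37.4]
tool_rot: [-180.0, -0.0, -6.6]
wrist_force: [-0.7, -0.3, 0.0]
opening: 1.004
grasp_force: 0.0
```

Request:
drive_tool(deltas=[0,0,0,0,0,0,0,0,0,0,0,0,0,0,0,0,0,0,0,0,0,0,0,0,0,0,0,0,0,0,0,0,0,0,0,0,0,0,0,0,0,0,0,0,0,0,0,0], hand=1)

```text
clock: 25.72
tool_pos: [488.2, 102.0, 37.3]
tool_rot: [-180.0, -0.0, -6.7]
wrist_force: [-0.7, -1.9, 5.5]
opening: 0.33
grasp_force: 58.5
```

Request:
drive_tool(deltas=[0,0,-0.005,0,0,0,0,0,-0.03,0,0,0,0,0,-0.09,0,0,0,0,0,-0.17,0,0,0,0,0,-0.22,0,0,0,0,-0.06,-0.22,0,0,0,0,-0.13,-0.22,0,0,0,0,-0.167,-0.22,0,0,0,0,-0.167,-0.22,0,0,0])

```text
clock: 26.85
tool_pos: [499.2, 203.4, 169.8]
tool_rot: [-179.9, -0.0, -6.5]
wrist_force: [-0.2, -0.5, -1.0]
opening: 0.329
grasp_force: 59.2
```

Run:
```python
from h import *
s,c,T=wrist(); p=np.load("boardw.npy"); b=w2b(p,s["tool_pos"])[0]; print(b,s["tool_pos"][2],s["wrist_force"],s["clock"])
z=s["tool_pos"][2]-37.3+15
d=recognise(c,"cream_rook")[:1]; print(d)
a=np.linspace(0,6.3,60)
for off in(0,2,4):
  u=np.vstack([proj(c,b2w(p,np.c_[b[0]+r*np.cos(a),b[1]+off+r*np.sin(a)],z+h),T) for r,h in((15,56),(15,44),(16,3))]); print(off,u.min(0).round(1),u.max(0).round(1))
```

```text
[-179.16511801  -75.12807492] 169.84079785227306 [-0.20314584 -0.48538837 -0.9987559 ] 26.85
[{'bbox': [244.1, 227.3, 317.0, 338.0], 'conf': 0.89}]
0 [241.4 229.1] [316.3 343.3]
2 [241.2 225.6] [316.5 339.2]
4 [241.1 222.2] [316.6 335.1]
```

Request:
drive_tool(deltas=[-0.003,0.004,0.05,0,0,0,-0.003,0.004,0.12,0,0,0,-0.003,0.004,0.17,0,0,0,-0.003,0.004,0.2,0,0,0,-0.003,0.004,0.212,0,0,0,-0.003,0.004,0.217,0,0,0,-0.003,0.004,0.2185,0,0,0,-0.003,0.004,0.2185,0,0,0])

```text
clock: 27.95
tool_pos: [497.8, 199.5, 38.5]
tool_rot: [-180.0, -0.1, -6.7]
wrist_force: [-0.0, 0.9, -0.6]
opening: 0.333
grasp_force: 59.2
```

Run:
```python
from h import *
s=sense(); print(w2b(np.load("boardw.npy"),s["tool_pos"]),s["tool_pos"][2],s["wrist_force"])
```

```text
[[-175.08905069  -76.0576391 ]] 38.458089770100344 [-0.03964529  0.87494439 -0.61311737]
```

Well placed: the rook is at about (−175, −74). Setting it down, releasing, and retreating to a view position.

Request:
drive_tool(deltas=[0,0,0.001,0,0,0,0,0,0.002,0,0,0,0,0,0.002,0,0,0,0,0,0.002,0,0,0])

```text
clock: 28.45
tool_pos: [498.0, 199.4, 37.3]
tool_rot: [-180.0, -0.1, -6.7]
wrist_force: [-0.9, -2.0, 9.4]
opening: 0.328
grasp_force: 60.0
```

Request:
drive_tool(deltas=[0,0,0,0,0,0,0,0,0,0,0,0,0,0,0,0,0,0,0,0,0,0,0,0,0,0,0,0,0,0,0,0,0,0,0,0,0,0,-0.04,0,0,0,0,0,-0.1,0,0,0,0,0,-0.18,0,0,0,0,0,-0.26,0,0,0,0,0,-0.34,0,0,0,0,0,-0.4,0,0,0,-0.05,0,-0.4,0,0,0,-0.08,0,-0.4,0,0,0,-0.08,0,-0.4,0,0,0], hand=-1)

```text
clock: 30.32
tool_pos: [448.8, 205.0, 276.6]
tool_rot: [180.0, -0.0, -6.6]
wrist_force: [0.5, 0.5, 0.0]
opening: 1.0
grasp_force: 0.0
```

Run:
```python
from h import *
s,c,T=wrist(); p=np.load("boardw.npy"); print(w2b(p,s["tool_pos"]),s["tool_pos"][2],s["wrist_force"],s["clock"])
im=cv2.resize(c["pixels"][20:320,60:460,::-1],(400,300)).copy(); a=np.linspace(0,6.3,50)
k=2; im=cv2.resize(c["pixels"][0:300,170:370,::-1],None,fx=k,fy=k,interpolation=2)
for y in(75,25,-25,-75):
    u=proj(c,b2w(p,np.c_[-175+16*np.cos(a),y+16*np.sin(a)],18),T); cv2.polylines(im,[((u-[170,0])*k).astype(np.int32).reshape(-1,1,2)],True,(0,0,255),1)
sc=capture("scene"); b=cv2.resize(sc["pixels"][115:285,160:400,::-1],(400,283)); z=np.zeros((600,800,3),np.uint8); z[:,:400]=im; z[:283,400:]=b; t=capture("top"); z[290:590,400:800]=cv2.resize(t["pixels"][90:330,130:450,::-1],(400,300)); cv2.imwrite("pics/fin.png",z)
```

```text
[[-174.81086014 -125.36461094]] 276.5792826037178 [0.47638925 0.47559002 0.04898797] 30.325
```

View pics/fin.png

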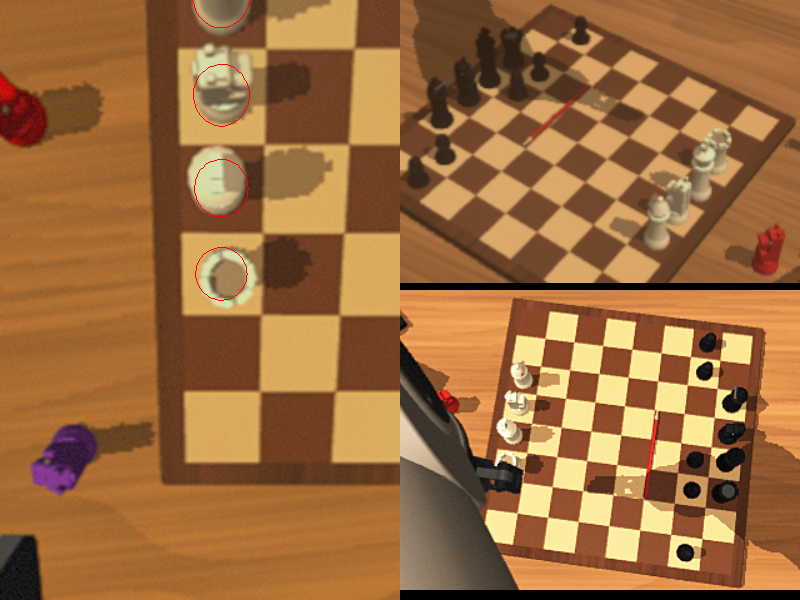

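All four cream pieces stand upright within their squares: rook (228,277), king (218,180), knight (221,90), bishop at the top (220,10). Handing in.

```bash
python3 -c "
from h import *
print(close_job())"
```

```text
the job is handed in; nothing more can be done
None
```

The job is handed in at about 30 s on the clock: the last pictures show the cream bishop, knight and rook upright inside their squares, each straight down the file from its black match, with the kings and black pieces not touched.

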